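Rinse the drained flask: off its post, down into the sprung ring, and hold

ROBOT

A 6-joint arm with a two-finger parallel gripper is mounted at the origin on the work surface. World frame = base frame: x ahead of the robot, y to its left, z up, the work surface at z = 0. Lengths are in mm, angles in rad, forces in N, time in s.
With the tool pointing down it reaches from about 425 to 950 mm from the base axis. Payload 3.5 kg.
Tool frame: the origin (TCP) lies between the finger pads; the fingertips stand 25 mm ahead of it and the grasp point (between the pads) lies 6 mm ahead of it; z points along the fingers, y is the line along which they close (so a half turn about z gives the same grasp; the last joint's range is limited). The gripper opens to 85 mm and grips with 20 to 120 N. Pads are 22 mm wide; open, the fingers measure 114 mm over their backs; the gripper's body (76 mm by 85 mm) begins 54 mm behind the grasp point. The pads swing forward as they close: fully open they stand 13 mm farther back than shut.
Start: joints at [1.042, 0.286, 1.577, -0, 1.279, -0.15], TCP at [249.582, 627.148, 256.325] pointing down, gripper open.
Joint ranges: [-2.77, 2.77], [-0.9, 2.22], [0.21, 2.48], [-1.53, 4.67], [0.24, 2.81], [-2.84, 2.84]. Speed limits (rad/s): [2.79, 2.79, 3.14, 3.14, 3.14, 3.14].

INTERFACE

Orientations are given as a rotation vector (axis times angle).
In Python, from station import telemetry, eyes, bot gives the robot as it stands.
- The arm moves only by the tool play_rows, never from a script. Its argument "increments" is one flat list of numbers, 5 for each row, row after row: the shift along the tool's x, y, z in mm, then the turn about the tool's z in rad, then the finger opening in mm, from 0 to 85.4. In form: [dx, dy, dz, twist, grip, dx, dy, dz, twist, grip, ...]. A call has 1 to 12 rows; each row shifts and turns the commanded pose from where the row before left it, along the tool's axes as they then stand; what a row does not reach is not made up. A row lasts 1/8 s, in which the tool goes at most 62.5 mm and 10.7 degrees, less where a joint would pass 70% of its speed; a pose out of reach is approached as far as the arm can. A call is refused whole if a number of a shift passes 62.5 or a number of a turn 0.188, either way. A call with a gripper value outside its range is refused whole. The fingers move at their own pace and stop on an object; "squeeze" is the grip in N (left out, the last holds). Time passes only in rows, so rows that do not move let the fingers close. It gives the time, the measured TCP pose, the force, the opening and the grip force at its end, in the units of the state.
- telemetry.read_state(): the state, without advancing time (a new reading comes with each control period).
- eyes.get_image(name): name is "scene" or "side" or "wrist"; returns the picture (480x640x3 uint8, red, green, blue); there is no depth.
- eyes.camera_params(name): a dict with "camera_matrix" (3x3 intrinsics, pixels), "k1" (the pictures are not rectified: a ray, as slopes to the right and down, at radius r is drawn at 1 + k1 r^2 times it, then the intrinsics apply), "world_from_camera" (4x4, takes a point from camera to world coordinates); the wrist camera has in their place "T_tool_cam" (4x4, takes a point from camera to tool coordinates, whose origin is the TCP and whose axes are the flange's). Camera axes: x right, y down, z forward; pixel columns grow to the right and rows downward; lengths in mm; the calibration is good to about 2 mm. A picture is of the moment at which its call begins: read the wrist's pose just before it. camera_params takes no time and is no camera call.
- bot.sign_off(): hands the job in; it is judged then, once.
Trained networks look in the newest picture that a camera, given by its name, has taken for a name from the list of things; names that differ only in an ending like _2 or _b are one class to them, and where a whole thing is asked for, a point or a joint stands for the part that bears it (a point fixed in the world has none). Each returns a list of dicts, best first, with "confidence" (0 to 1); they miss things now and then, are a little off and sometimes report something else, mostly with a low value. They report only what shows in the picture. A call takes as long as a camera call.
- eyes.look_for(name, camera): "location" ([x, y, z] in mm, in world coordinates, good to about 4 mm: the middle of the surface that is visible of it).
- eyes.regions_of(name, camera): "region" (480x640 bool, what is visible of it).
The state is a dict: "time_s": time; "q": joint angles; "joint_vel": joint speeds; "effort": joint torques, N m; "eef_pos": TCP position; "tool_rot": TCP orientation; "ft_force": force on the tool from outside, world axes, zero at the start; "wrist_torque": the same for the moment, N m; "opening": opening from 0.0 (shut) to 1.0 (fully open); "grasp_force": force on a finger pad.
Only numpy, scipy, OpenCV 4.12 (cv2) and the standard library are available. Lean on these libraries where they do the work, as an engineer would, in place of code of your own. Each camera call takes 0.05 s, during which the arm holds its last target. There are 200 camera calls.

TASK

The empty round-shouldered flask has been left to drain mouth-down over one of the two posts of the steel draining stand. Lift it up off its post and, still mouth-down, set its neck into the sprung ring of the bottle rinser, press it right down until the ring reaches the bottom of its travel so that the spray stays on, and finish while still holding it pressed down and upright. Leave the beaker on its post and everything else on the shelf as it stands.

Things in the scene. Friction and masses are not known exactly. Their poses are not given: they have to be found in the camera images.
- flask_center (a point): Empty grey plastic flask hanging mouth-down over a post; its centre, half-way up, z up towards the closed end. 115 mm long. From the mouth up: neck 40 mm diameter, 22 mm long; conical shoulder 40 to 60 mm diameter over the next 20 mm; straight round body 60 mm diameter from 42 to 110 mm (grip here); closed flat end. Hollow, wall 3 mm, about 90 g (varies)
- flask_mouth (a point): Centre of the flask's open mouth, 57.5 mm below flask_center. The inside of the flask's closed end rests on the post's tip, 111 mm above the mouth: raise it more than 111 mm straight up before it is free to go sideways
- stand: Fixed stainless steel draining stand; origin under the centre of its base plate (105 x 210 x 9 mm, long along its own y). Two alike upright posts of crossed wire hoops, each 24 mm across, at its own y = +60 and y = -60 mm; tips 130 mm above the work surface. The flask hangs on one, the beaker on the other, either way round
- ring_top (a point): Centre of the opening of the rinser's sprung steel ring, level with the ring's upper face, 62 mm above the work surface when up; moves with the ring, z up. Ring 60 mm outside, 50 mm inside diameter, 6 mm thick, on three wire legs that meet 38 mm below. The flask's neck goes in 32 mm until its shoulder rests on the ring; a fixed 13 mm nozzle, top 47 mm above the work surface, enters the mouth
- spring_ring (a joint): How far the ring is pressed down, m: 0 = up (rest), 0.014 = bottom of its travel (spray fully on). The spring needs about 3.6 N to start moving and 12 N at the bottom, and lifts the ring again when let go
- rinser: Fixed stainless steel bottle rinser: open basin 156 x 197 mm, rim 42 mm above the work surface, long side along its own y, with grille bars at both ends and the sprung ring in the middle; a hose leaves it at its own +x and goes down through the shelf 113 mm from its centre. Origin under its centre, on the work surface
- beaker_center (a point): Bystander: grey plastic dosing beaker, mouth-down on the other post, 80 mm long, tapering from 72 mm diameter at its mouth (below) to 58 mm at its closed end; centre, half-way up. No neck
- screw_cap: Bystander: white ribbed screw cap lying on the shelf, 45 mm diameter, 18 mm high; origin under its centre
- scrub_brush: Bystander: yellow scrub brush with an arched handle, 150 x 56 x 70 mm, bristles down; origin under its centre, long along its x
- peg_basket: Bystander: blue plastic basket of clothes pegs, 150 x 200 x 92 mm; origin under its centre
- detergent_bottle: Bystander: closed green detergent bottle with a white twist cap, 105 x 70 mm, 205 mm high; origin under its centre
- softener_jar: Bystander: closed white jar, 90 mm diameter, 130 mm high; origin under its centre
- soap_dish: Bystander: white soap dish with a bar of soap, 90 x 130 x 36 mm; origin under its centre

How it is judged:
By the outcome, as a careful person would: the job done as asked, in the order asked, and still so for the second after the job is handed in, while the arm keeps its last pose, push and grip.
It also fails if it takes over 43 s, if anything falls off the work surface, if the arm or the gripper's body presses on something with over 40 N, if the wrist force passes 120 N, or if a joint passes its speed limit or range.

## Working session

There is one attempt and no reset: what is moved stays moved. The work goes in short steps, Python scripts to look and compute and a tool call to move; the robot and the scene stay as the last step left them, time stands still between calls to the robot, and variables do not carry over. Pictures are saved under pics/ and viewed, at most 10 in all, crops included, and the job is handed in when it is done.

Besides the shell and the picture viewer there is one more tool, called after "Request:" as name(argument=value, ...), one argument or row to a line, values as JSON. play_rows: Moves the arm, as the interface text tells. Its arguments: {"type":"object","properties":{"increments":{"type":"array","items":{"type":"number"}},"squeeze":{"type":"number"}},"required":["increments"]}

```bash
mkdir -p pics
cat > h.py <<'E'
import numpy as np, cv2
from scipy.spatial.transform import Rotation as R
from station import telemetry, eyes, bot
def cam(name, st=None):
    p=eyes.camera_params(name); K=np.array(p["camera_matrix"]); k1=p["k1"]
    if "T_tool_cam" in p:
        T=np.eye(4); T[:3,:3]=R.from_rotvec(st["tool_rot"]).as_matrix(); T[:3,3]=st["eef_pos"]; W=T@np.array(p["T_tool_cam"])
    else: W=np.array(p["world_from_camera"])
    return K,k1,W
def ray(c,u,v):
    K,k1,W=c
    d=cv2.undistortPoints(np.array([[[u,v]]],float),K,np.array([k1,0,0,0.]))[0,0]
    d=W[:3,:3]@np.array([d[0],d[1],1]); return W[:3,3],d/np.linalg.norm(d)
def proj(c,P):
    K,k1,W=c; M=np.linalg.inv(W)
    return cv2.projectPoints(np.array(P,float).reshape(-1,1,3),cv2.Rodrigues(M[:3,:3])[0],M[:3,3],K,np.array([k1,0,0,0.]))[0][:,0]
def meet(rs):
    A=sum(np.eye(3)-np.outer(d,d) for o,d in rs); b=sum((np.eye(3)-np.outer(d,d))@o for o,d in rs); return np.linalg.solve(A,b)
def onz(r,z): o,d=r; return o+d*(z-o[2])/d[2]
def save(n,im): cv2.imwrite("pics/"+n+".png",im[:,:,::-1])
E
cat > a.py <<'E'
from h import *
np.set_printoptions(precision=1,suppress=True)
s=telemetry.read_state(); print(s["time_s"],s["eef_pos"],s["tool_rot"],s["opening"])
for n in ["scene","side","wrist"]:
    im=eyes.get_image(n); save("a_"+n,im)
    for o in ["flask_center","beaker_center","ring_top","stand","rinser"] + (["screw_cap","scrub_brush","peg_basket","detergent_bottle","softener_jar","soap_dish"] if n=="scene" else []):
        r=eyes.look_for(o,n)
        print(n,o,[(np.array(x["location"]),round(x["confidence"],2)) for x in r[:2]])
print(telemetry.read_state()["time_s"])
E
python3 a.py
```

```text
0.0 [249.3 626.6 254.9] [-0.6 -3.1  0. ] 1.0039062733596351
scene flask_center [(array([ 627.4, -441.4,   57.2]), 0.61), (array([ 581.5, -181. ,  111.5]), 0.57)]
scene beaker_center [(array([541. , -68.7, 111.2]), 0.6)]
scene ring_top [(array([567.6, 143.8,  61.2]), 0.67)]
scene stand [(array([ 557.7, -131.7,    3.3]), 0.59), (array([542.5, -66.3, 112.9]), 0.52)]
scene rinser [(array([569.1, 148.8,  15.3]), 0.9)]
scene screw_cap [(array([395.9,   5.7,  20. ]), 0.76)]
scene scrub_brush [(array([432.9, 435.1,  37.9]), 0.96), (array([564.8, 141.5,  59.8]), 0.61)]
scene peg_basket [(array([ 626.3, -443.4,   58.9]), 0.96)]
scene detergent_bottle [(array([633.2, 465.4, 129.7]), 0.88)]
scene softener_jar [(array([776.8,  49.3, 100.4]), 0.89)]
scene soap_dish [(array([ 558.9, -133.8,    1.8]), 0.7), (array([ 457.8, -413.2,   18. ]), 0.66)]
side flask_center [(array([ 560.3, -213.8,  105. ]), 0.65), (array([ 449.5, -465.3,   33.4]), 0.36)]
side beaker_center [(array([ 520.5, -108. ,  103.4]), 0.65)]
side ring_top [(array([558.9, 141.4,  57.3]), 0.78), (array([385.9, -13.6,  19.6]), 0.42)]
side stand [(array([ 543.8, -158.9,    7.3]), 0.62)]
side rinser [(array([554.9, 154.2,  27.6]), 0.82)]
wrist flask_center []
wrist beaker_center []
wrist ring_top [(array([392.8, 447.7,  37.7]), 0.41)]
wrist stand []
wrist rinser []
1.2
```

View pics/a_scene.png

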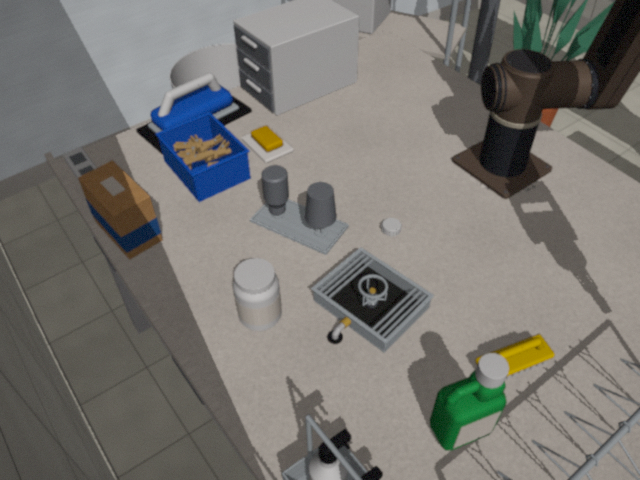

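View pics/a_side.png

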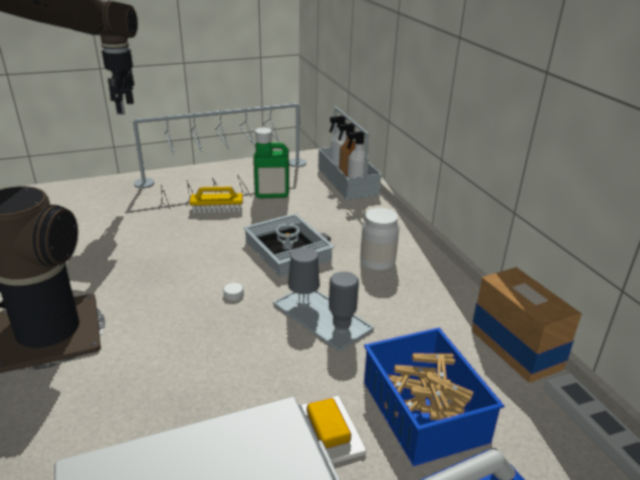

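Run:
```python
from h import *
np.set_printoptions(precision=1,suppress=True)
s=telemetry.read_state()
for n in ["scene","side","wrist"]:
    c=cam(n,s); print(n,c[2]); 
print(R.from_rotvec(s["tool_rot"]).as_matrix())
import numpy as np
print(np.array(eyes.camera_params("wrist")["T_tool_cam"]))
for n in ["scene","side"]:
  for o in ["flask_center","ring_top"]:
    for x in eyes.regions_of(o,n)[:2]:
        v,u=np.nonzero(x["region"]); print(n,o,x["confidence"],u.min(),u.max(),v.min(),v.max(),u.mean(),v.mean())
```

```text
scene [[  -0.8    0.4   -0.4 1088.2]
 [   0.6    0.6   -0.5  680.3]
 [  -0.    -0.7   -0.7  984.8]
 [   0.     0.     0.     1. ]]
side [[    0.9    -0.2     0.3   162.5]
 [   -0.4    -0.5     0.8 -1082.8]
 [    0.     -0.8    -0.5   812.5]
 [    0.      0.      0.      1. ]]
wrist [[  0.4   0.9   0.3 183.6]
 [  0.9  -0.4  -0.1 652.9]
 [ -0.    0.3  -1.  373.2]
 [  0.    0.    0.    1. ]]
[[-0.9  0.4 -0. ]
 [ 0.4  0.9 -0. ]
 [ 0.  -0.  -1. ]]
[[   0.    -1.    -0.3   70.9]
 [   1.     0.    -0.    -0.5]
 [   0.    -0.3    1.  -116.9]
 [   0.     0.     0.     1. ]]
scene flask_center 0.95 261 287 165 214 275.03604436229205 187.9048059149723
scene flask_center 0.18 157 249 111 200 204.60043867665874 155.22134893072564
side flask_center 0.86 328 358 271 328 342.42283737024223 297.8269896193772
side ring_top 0.61 275 298 224 247 286.71784232365144 234.40663900414938
```

The scene picture shows the flask at about (275,188), with the beaker on the other post at (320,205) and the ring at (373,290). The side picture shows the flask at (343,298), the beaker at (303,270) and the ring at (288,232). The networks' masks agree with both pictures.

Run:
```python
from h import *
np.set_printoptions(precision=1,suppress=True)
from scipy.optimize import least_squares
c1,c2=cam("scene"),cam("side")
t=np.linspace(0,2*np.pi,48)
def body(cx,cy,zm,prof):
    return np.concatenate([np.c_[cx+r*np.cos(t),cy+r*np.sin(t),0*t+zm+h] for h,r in prof])
def bb(P): return np.r_[P.min(0),P.max(0)]
def box(m): x=cv2.boundingRect(m.astype(np.uint8)); return np.array([x[0],x[1],x[0]+x[2]-1,x[1]+x[3]-1],float)
for name,prof,g in [("flask_center",[(0,20),(22,20),(42,30),(110,30),(115,28)],[570,-190,19]),("beaker_center",[(0,36),(80,29)],[540,-75,55]),("ring_top",[(0,30),(-6,30)],[565,143,62])]:
    obs=[]
    for n,c in (("scene",c1),("side",c2)):
        if n=="scene": eyes.get_image(n)
        else: eyes.get_image(n)
        r=eyes.regions_of(name,n)
        for x in r[:3]: print(name,n,round(x["confidence"],2),box(x["region"]))
        if r:
            b=box(r[0]["region"])
            obs.append((c,b))
    for k in obs: print("model bbox",bb(proj(k[0],body(*g,prof))))
    f=lambda p:np.concatenate([(bb(proj(c,body(*p,prof)))-b) for c,b in obs])
    s=least_squares(f,g,loss="soft_l1",f_scale=2); print(name,"fit",s.x,s.fun)
```

```text
flask_center scene 0.7 [261. 165. 287. 214.]
flask_center side 0.9 [327. 271. 358. 328.]
model bbox [263.8 164.6 292.1 215.9]
model bbox [325.3 268.7 356.  327.4]
flask_center fit [ 573.1 -196.5   18.7] [ 0.1 -1.3  2.4  1.   0.8 -0.7  0.7  1.1]
beaker_center scene 0.81 [305. 182. 335. 227.]
beaker_center side 0.79 [288. 248. 319. 293.]
model bbox [303.1 185.5 335.3 232.8]
model bbox [290.9 242.8 323.3 289.9]
beaker_center fit [528.2 -86.4  53.6] [-0.6 -0.9  1.4  0.9 -0.5 -1.1  1.2  1.4]
ring_top scene 0.88 [357. 275. 387. 305.]
ring_top side 0.77 [276. 224. 298. 246.]
ring_top side 0.67 [287. 247. 319. 293.]
model bbox [358.8 273.8 388.9 299. ]
model bbox [274.9 223.2 298.8 237.2]
ring_top fit [565.2 139.5  47.8] [ 0.4  2.3  0.1 -2.7 -0.5  4.6  1.3 -3.2]
```

Request:
play_rows(
  increments=[0,0,-10,0,85,0,0,0,0,85],
)

```text
time_s: 2.25
eef_pos: [249.9, 627.7, 268.2]
tool_rot: [0.591, 3.084, 0.004]
ft_force: [0.2, 0.6, 0.1]
opening: 0.991
grasp_force: 0.0
```

Request:
play_rows(
  increments=[-25,-18,0,0,85,-42,-30,0,0,85,-45,-32,0,0,85,-45,-32,0,0,85,-45,-32,0,0,85,-45,-32,0,0,85,-45,-32,0,0,85,-45,-32,0,0,85,-45,-32,0,0,85,-45,-32,0,0,85,-45,-31,0,0,85,0,0,0,0.16,85],
)

```text
time_s: 3.75
eef_pos: [566.1, 138.0, 266.6]
tool_rot: [0.85, 3.023, -0.0]
ft_force: [0.3, -1.0, -0.8]
opening: 0.992
grasp_force: 0.0
```

Request:
play_rows(
  increments=[0,0,0,0.162,85,0,0,0,0.162,85,0,0,0,0.162,85,0,0,0,0.162,85,0,0,0,0,85,0,0,0,0,85],
)

```text
time_s: 4.5
eef_pos: [564.3, 141.4, 266.5]
tool_rot: [1.754, 2.606, 0.0]
ft_force: [0.6, 1.2, -0.3]
opening: 0.999
grasp_force: 0.0
```

Run:
```python
from h import *
np.set_printoptions(precision=1,suppress=True)
s=telemetry.read_state(); im=eyes.get_image("wrist"); save("b_wrist",im); c=cam("wrist",s)
print(s["eef_pos"],R.from_rotvec(s["tool_rot"]).as_matrix()[:,:2].T, s["q"])
for x in eyes.look_for("ring_top","wrist")[:2]: print(x)
for x in eyes.regions_of("ring_top","wrist")[:2]:
    m=x["region"]; b=cv2.boundingRect(m.astype(np.uint8)); print(x["confidence"],b)
t=np.linspace(0,2*np.pi,40)
for p in [(565,142,62),(563,141,62)]:
    q=proj(c,np.c_[p[0]+30*np.cos(t),p[1]+30*np.sin(t),0*t+62]); print(p,q.min(0),q.max(0))
```

```text
[564.3 141.4 266.5] [[-0.4  0.9 -0. ]
 [ 0.9  0.4  0. ]] [ 0.1  0.1  1.8  0.   1.3 -0.3]
{'location': [565.3, 143.2, 57.5], 'confidence': 0.75}
0.86 (279, 174, 73, 71)
(565, 142, 62) [280.1 173.5] [352.4 244.5]
(563, 141, 62) [277.4 173.8] [349.7 244.7]
```

View pics/b_wrist.png

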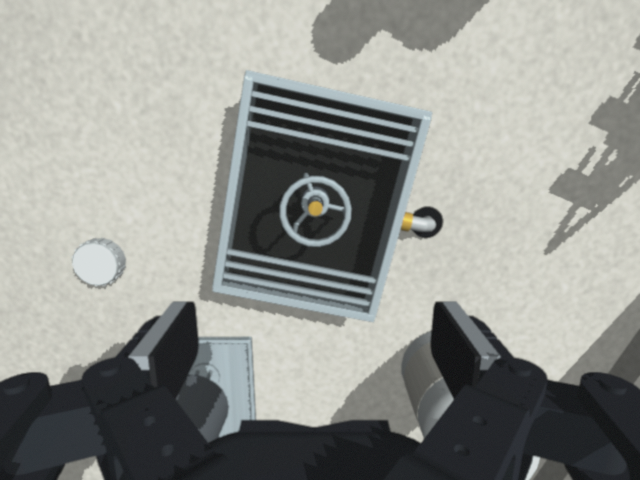

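Ring seen at (316,210), matching the model at (565,142,62) within 1 mm. Now going above the flask.

Request:
play_rows(
  increments=[-20,-7,0,0,85,-38,-15,0,0,85,-40,-15,0,0,85,-40,-15,0,0,85,-40,-15,0,0,85,-40,-15,0,0,85,-40,-15,0,0,85,-38,-15,0,0,85,-21,-7,0,0,85,0,0,0,0,85,0,0,0,0,85],
)

```text
time_s: 6.02
eef_pos: [572.6, -196.4, 266.2]
tool_rot: [-1.756, -2.605, -0.001]
ft_force: [1.0, 0.2, -0.2]
opening: 0.998
grasp_force: 0.0
```

```bash
cat > fl.py <<'E'
from h import *
import sys
np.set_printoptions(precision=1,suppress=True)
s=telemetry.read_state(); im=eyes.get_image("wrist"); save(sys.argv[1],im); c=cam("wrist",s)
print(s["time_s"],s["eef_pos"],R.from_rotvec(s["tool_rot"]).as_matrix().T)
for n in ["flask_center","beaker_center"]:
  for x in eyes.look_for(n,"wrist")[:2]: print(n,x)
  for x in eyes.regions_of(n,"wrist")[:2]:
    m=x["region"]; b=cv2.boundingRect(m.astype(np.uint8)); print(x["confidence"],b)
t=np.linspace(0,2*np.pi,40)
p=(573,-196.5)
for z,r in [(134,28),(129,30),(61,30)]:
    q=proj(c,np.c_[p[0]+r*np.cos(t),p[1]+r*np.sin(t),0*t+z]); print(z,q.min(0),q.max(0))
E
python3 fl.py c_wrist
```

```text
6.025 [ 572.6 -196.4  266.2] [[-0.4  0.9  0. ]
 [ 0.9  0.4 -0. ]
 [-0.   0.  -1. ]]
flask_center {'location': [570.6, -189.2, 132.7], 'confidence': 0.67}
0.6 (270, 177, 89, 99)
0.56 (559, 0, 81, 106)
beaker_center {'location': [531.6, -95.9, 132.0], 'confidence': 0.65}
0.62 (263, 0, 101, 106)
134 [273.2 192.1] [358.8 274.6]
129 [270.9 187.7] [361.  274.6]
61 [279.6 174.4] [351.8 245.1]
```

View pics/c_wrist.png

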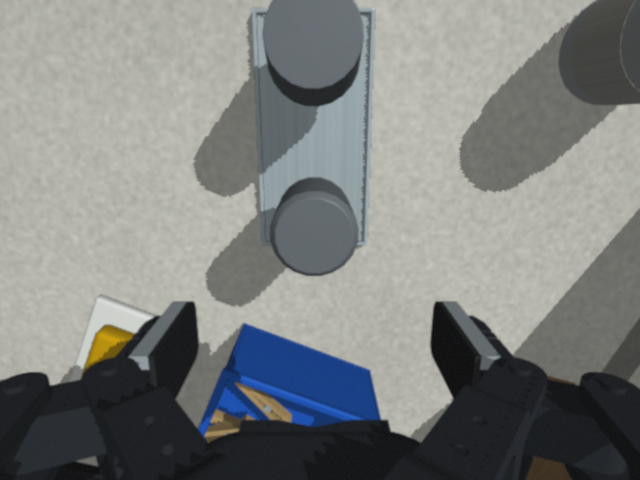

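The flask's top is at (314,232), within about 1 mm of the estimate and centred between the fingers. The beaker at (314,55) is clear of them. Descending and gripping.

Request:
play_rows(
  increments=[0,-1,15,0,85,0,0,25,0,85,0,0,28,0,85,0,0,28,0,85,0,0,25,0,85,0,0,20,0,85,0,0,15,0,85,0,0,10,0,85,0,0,0,0,85,0,0,0,0,85],
  squeeze=50,
)

```text
time_s: 7.52
eef_pos: [572.3, -197.8, 101.2]
tool_rot: [1.756, 2.603, 0.0]
ft_force: [0.9, 0.3, 0.8]
opening: 0.992
grasp_force: 0.0
```

Request:
play_rows(
  increments=[0,0,0,0,66,0,0,0,0,62,0,0,0,0,58,0,0,0,0,50,0,0,0,0,50,0,0,0,0,50,0,0,0,0,50],
  squeeze=50,
)

```text
time_s: 8.4
eef_pos: [572.0, -197.9, 101.2]
tool_rot: [1.756, 2.604, -0.0]
ft_force: [-2.0, -0.3, 5.4]
opening: 0.678
grasp_force: 52.4
```

Request:
play_rows(
  increments=[0,0,-5,0,50,0,0,-12,0,50,0,0,-16,0,50,0,0,-18,0,50,0,0,-18,0,50,0,0,-18,0,50,0,0,-18,0,50,0,0,-18,0,50,0,0,-16,0,50,0,0,-12,0,50,0,0,0,0,50,0,0,0,0,50],
  squeeze=60,
)

```text
time_s: 9.9
eef_pos: [571.4, -197.3, 250.5]
tool_rot: [-1.756, -2.603, 0.0]
ft_force: [-1.0, 0.3, -2.1]
opening: 0.679
grasp_force: 64.0
```

```bash
cat > fit.py <<'E'
from h import *
import sys
from scipy.optimize import least_squares
np.set_printoptions(precision=1,suppress=True)
s=telemetry.read_state(); print(s["time_s"],s["eef_pos"],s["ft_force"],s["grasp_force"])
for n in ["scene","side"]:
    im=eyes.get_image(n); save(sys.argv[1]+n,im); c=cam(n)
    for x in eyes.regions_of("flask_center",n)[:2]:
        b=cv2.boundingRect(x["region"].astype(np.uint8)); print(n,round(x["confidence"],2),b)
    x0,y0,z0=s["eef_pos"]; zm=z0-82.5
    t=np.linspace(0,2*np.pi,40)
    q=proj(c,np.concatenate([np.c_[x0+r*np.cos(t),y0+r*np.sin(t),0*t+zm+h] for h,r in [(0,20),(22,20),(42,30),(115,28)]]))
    print("model",q.min(0),q.max(0),"mouth",proj(c,[x0,y0,zm]))
    u,v=q.mean(0).astype(int); u=np.clip(u,80,560); v=np.clip(v,90,390)
    crop=im[v-90:v+90,u-80:u+80]; save(sys.argv[1]+n+"_crop",cv2.resize(crop,None,fx=2.5,fy=2.5))
a=[cv2.imread(f"pics/{sys.argv[1]}{n}_crop.png") for n in ("scene","side")]
cv2.imwrite(f"pics/{sys.argv[1]}pair.png",np.hstack(a))
E
python3 fit.py d_
```

```text
9.9 [ 571.4 -197.3  250.5] [-1.   0.3 -2.1] 63.95034262910485
scene 0.69 (259, 110, 27, 55)
model [256.6 107.6] [286.6 165. ] mouth [[273.8 159.2]]
side 0.89 (329, 207, 34, 63)
model [329.5 206. ] [361.8 269.9] mouth [[344.  264.2]]
```

View pics/d_pair.png

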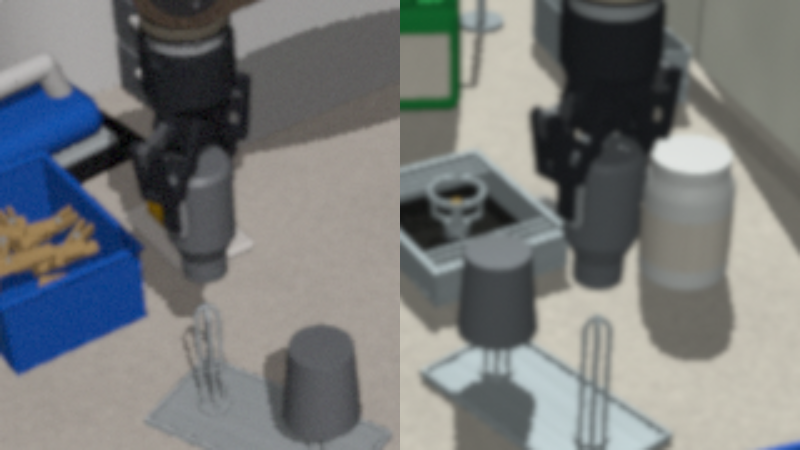

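The flask is clear of its post, upright and mouth-down. In the pair picture the mouth is at (205,270) on the left and (597,275) on the right, and both bare post tips show below it. Its boxes match the model, and the beaker hasn't moved. Carrying it to the ring.

Request:
play_rows(
  increments=[12,5,0,0,50,26,10,0,0,50,34,13,0,0,50,36,14,0,0,50,36,14,0,0,50,36,14,0,0,50,36,14,0,0,50,36,14,0,0,50,30,11,0,0,50,22,8,0,0,50,13,4,0,0,50,0,0,0,0,50],
)

```text
time_s: 11.6
eef_pos: [564.8, 142.6, 251.2]
tool_rot: [-1.755, -2.606, 0.001]
ft_force: [0.4, -0.0, -0.5]
opening: 0.679
grasp_force: 63.9
```

Request:
play_rows(
  increments=[0,0,10,0,50,0,0,16,0,50,0,0,20,0,50,0,0,20,0,50,0,0,16,0,50,0,0,10,0,50,0,0,3,0,50,0,0,0,0,50,0,0,0,0,50],
)

```text
time_s: 12.72
eef_pos: [565.7, 141.8, 157.3]
tool_rot: [1.756, 2.603, 0.002]
ft_force: [1.0, 0.3, 0.2]
opening: 0.68
grasp_force: 64.0
```

```bash
python3 fit.py e_
```

```text
12.725 [565.7 141.8 157.3] [1.  0.3 0.2] 63.95967213436961
model [359.4 230.7] [392.4 288.9] mouth [[373.6 281.1]]
side 0.82 (276, 179, 23, 50)
model [275.  178.2] [299.3 228.8] mouth [[287.3 224.8]]
```

View pics/e_pair.png

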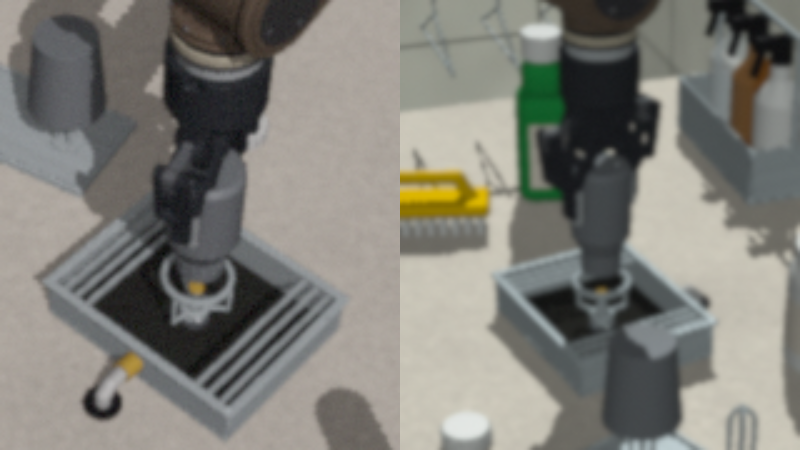

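The neck is centred over the ring in both views: left, neck at x≈200 and ring at 198; right, 602 and 603. Descending to the shoulder.

Request:
play_rows(
  increments=[0,0,6,0,50,0,0,8,0,50,0,0,8,0,50,0,0,8,0,50,0,0,7,0,50,0,0,4,0,50,0,0,0,0,50,0,0,0,0,50],
  squeeze=75,
)

```text
time_s: 13.92
eef_pos: [565.3, 141.8, 115.6]
tool_rot: [1.757, 2.604, 0.0]
ft_force: [0.6, -0.4, -1.0]
opening: 0.676
grasp_force: 79.8
```

Request:
play_rows(
  increments=[0,0,3,0,50,0,0,3,0,50,0,0,0,0,50,0,0,0,0,50],
)

```text
time_s: 14.42
eef_pos: [565.8, 141.4, 110.0]
tool_rot: [1.756, 2.603, 0.001]
ft_force: [0.5, -2.5, 4.3]
opening: 0.674
grasp_force: 80.2
```

Request:
play_rows(
  increments=[0,0,3,0,50,0,0,3,0,50,0,0,0,0,50,0,0,0,0,50],
)

```text
time_s: 14.92
eef_pos: [565.9, 141.4, 104.4]
tool_rot: [1.756, 2.603, 0.0]
ft_force: [-0.8, -3.6, 7.6]
opening: 0.676
grasp_force: 80.5
```

Request:
play_rows(
  increments=[0,0,3,0,50,0,0,2,0,50,0,0,0,0,50,0,0,0,0,50],
)

```text
time_s: 15.42
eef_pos: [565.9, 141.4, 100.0]
tool_rot: [1.755, 2.604, 0.0]
ft_force: [-1.4, -4.6, 10.8]
opening: 0.673
grasp_force: 80.8
```

Request:
play_rows(
  increments=[0,0,2,0,50,0,0,1,0,50,0,0,0,0,50,0,0,0,0,50],
)

```text
time_s: 15.92
eef_pos: [566.1, 141.3, 98.3]
tool_rot: [1.755, 2.604, -0.001]
ft_force: [-6.0, -4.6, 16.2]
opening: 0.678
grasp_force: 81.5
```

Request:
play_rows(
  increments=[-0.6,-1,0.6,0,50,0,0,0.6,0,50,0,0,0,0,50,0,0,0,0,50],
)

```text
time_s: 16.42
eef_pos: [566.0, 141.1, 98.2]
tool_rot: [1.755, 2.603, 0.003]
ft_force: [-4.9, -2.7, 18.9]
opening: 0.675
grasp_force: 81.6
```

```bash
python3 fit.py f_
```

```text
16.425 [566.  141.1  98.2] [-4.9 -2.7 18.9] 81.58744756132364
scene 0.71 (362, 257, 29, 51)
model [357.9 251.6] [389.6 306.8] mouth [[371.6 299.1]]
side 0.89 (275, 200, 25, 49)
model [275.6 199.9] [299.4 249.1] mouth [[287.6 245. ]]
```

View pics/f_pair.png

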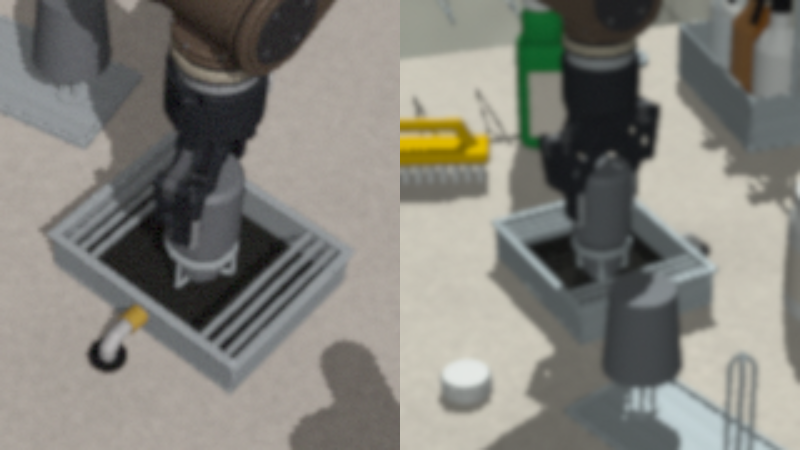

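The shoulder is seated on the ring, at (205,258) on the left and (603,252) on the right, with the flask upright. The force climbed past 12 N while the tool stopped moving, so the ring is at the bottom of its travel. I'll add a little margin and hold.

Request:
play_rows(
  increments=[0,0,0.6,0,50,0,0,0,0,50,0,0,0,0,50,0,0,0,0,50,0,0,0,0,50,0,0,0,0,50,0,0,0,0,50,0,0,0,0,50],
)

```text
time_s: 17.62
eef_pos: [566.1, 141.1, 98.1]
tool_rot: [1.755, 2.603, 0.002]
ft_force: [-6.8, -3.1, 21.0]
opening: 0.671
grasp_force: 81.8
```

```bash
python3 -c "
from station import bot; print(bot.sign_off())"
```

```text
the job is handed in; nothing more can be done
None
```

The flask is off its post and mouth-down in the rinser, gripped upright and pressed with about 21 N; the force rose past 12 N with no further travel, so the ring is at the bottom. The job was handed in at about 17.6 s, and nothing else was touched.

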